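# Sort out the carving gouges whose handles have worked loose

## Robot

A 7-joint arm with a two-finger parallel gripper is mounted at the origin on the work surface; the furniture and walls round the work are solid. World frame = base frame: x ahead of the robot, y to its left, z up, the work surface at z = 0. Lengths are in m, angles in degrees, forces in N, time in s.
With the tool pointing down it reaches from about 0.35 to 0.775 m from the base axis. Payload 3.1 kg.
Tool frame: the origin (TCP) lies on the centre line of the jaws, within the pads' length; the fingertips stand 17 mm ahead of it and the grasp point (between the pads) lies 2 mm behind it (robot.tip_reach is the distance from the TCP to the fingertips, in m); z points along the fingers, y is the line along which they close (so a half turn about z gives the same grasp; the last joint's range is limited). The gripper opens to 85 mm and grips with 20 to 120 N. Pads are 22 mm wide; open, the fingers measure 114 mm over their backs; the gripper's body (76 mm by 85 mm) begins 54 mm behind the grasp point. The pads swing forward as they close: fully open they stand 13 mm farther back than shut.
Start: joints at [-76.072, 17.813, 0.802, 86.603, -0.252, 75.585, -1.558], TCP at [0.155, 0.528, 0.248] pointing down, gripper open.
Joint ranges: [-154.91, 154.91], [-16.99, 109.72], [-72.82, 74.43], [7.12, 147.25], [-82.49, 262.49], [11.32, 116.49], [-174.64, 174.64]. Speed limits (degrees/s): [159.86, 159.86, 180, 180, 180, 180, 180].

## Interface

Orientations are given as [roll, pitch, yaw] about the fixed x, y, z axes, in that order (R = Rz(yaw) Ry(pitch) Rx(roll)).
In Python, from station import robot, fingers, vision, workorder, recognise gives the robot as it stands. Calls block until the motion is done:
- robot.move_to(position, orientation): joint-space move of the TCP to a pose.
- robot.line_to(position, orientation=None, velocity=0.15, f_stop=None): straight line of the TCP; orientation=None keeps the orientation; velocity is the mean speed in m/s. With f_stop (N) it stops when the force on the tool has changed by that much, and returns True; else False.
- robot.move_j(angles): joint-space move.
- fingers.gripper_to(opening, force=None): opening from 0.0 (shut) to 1.0 (fully open); force is the grip in N (None keeps the last); returns when the fingers have stopped.
- robot.pause(seconds).
- robot.inverse_kinematics(position, orientation): joint angles nearest the present ones, or None.
- vision.grab_frame(name): name is "side" or "top" or "wrist"; returns the picture (384x512x3 uint8, red, green, blue); there is no depth.
- vision.calibration(name): a dict with "mtx" (3x3 intrinsics, pixels), "extrinsics" (4x4, takes a point from world to camera coordinates); the wrist camera has in their place "T_tool_cam" (4x4, takes a point from camera to tool coordinates, whose origin is the TCP and whose axes are the flange's). Camera axes: x right, y up, looking along -z (the intrinsics and any distortion apply to the point x, -y, -z); pixel columns grow to the right and rows downward; lengths in m; the calibration is good to about 2 mm. A picture is of the moment at which its call begins: read the wrist's pose just before it. calibration takes no time and is no camera call.
A pose or a line that the arm cannot do raises robot.PlanningError and nothing moves.
- workorder.close_job(): hands the job in; it is judged then, once.
Trained networks look in the newest picture that a camera, given by its name, has taken for a name from the list of things; names that differ only in an ending like _2 or _b are one class to them, and where a whole thing is asked for, a point or a joint stands for the part that bears it (a point fixed in the world has none). Each returns a list of dicts, best first, with "p" (0 to 1); they miss things now and then, are a little off and sometimes report something else, mostly with a low value. They report only what shows in the picture. A call takes as long as a camera call. They do not tell look-alikes from the thing itself.
- recognise(label, camera): "rect" ([centre column, centre row, width, height] in pixels, round what is visible of it).
Readings, each from a call of its own:
- robot.current_time_s(): time.
- robot.current_joint_positions(): joint angles.
- robot.current_dq(): joint speeds.
- robot.current_joint_torque(): joint torques, N m.
- robot.current_tool_pos(): TCP position.
- robot.current_eef_rot(): TCP orientation.
- robot.current_contact_force(): force on the tool from outside, world axes, zero at the start.
- robot.current_torque(): the same for the moment, N m.
- robot.current_finger_gap(): opening from 0.0 (shut) to 1.0 (fully open).
- robot.current_gripper_force(): force on a finger pad.
Only numpy, scipy, OpenCV 4.12 (cv2) and the standard library are available. Lean on these libraries where they do the work, as an engineer would, in place of code of your own. Each camera call takes 0.05 s, during which the arm holds its last target. There are 200 camera calls.

## Task

Some of the palm gouges standing in the wooden tool block have handles that have worked loose on their tangs, which only shows by feel. Wiggle the handles gently side to side to find them, without straining the sound ones or shifting the block, and stand every loose-handled gouge blade down in the terracotta repair pot; the sound ones stay fully home in the block, and the paint things round about are left alone.

Things in the scene. Friction and masses are not known exactly. Their poses are not given: they have to be found in the camera images.
- block: Pale wooden tool block, loose on rubber feet, 2.8 kg: plinth 144 x 144 mm, on it a block 122 x 122 mm, top 78 mm high. Origin: centre of the underside; axes along its sides, z up. Four sockets at x = +-30, y = +-30 mm, slots 12.2 (x) by 8.2 mm (y), 62 mm deep. A push of over 9 N on a handle's ball end strains a sound tool in its socket; some 14 N tips the block.
- gouge_1: Palm gouge (carving tool), one of four alike, 0.11 to 0.18 kg, blade down in any of the sockets. Origin: underside of its steel shoulder (18 mm across), which rests on the block's top when fully home; z up along the handle. Below it a shank 11 x 7 mm, 58 mm long; above it a 20 mm brass ferrule and a wooden handle with a ball end 31 mm across, its centre at 71 mm, its top at 87 mm.
- tip_1 (a point): Blade tip of gouge_1, 58 mm below its origin.
- knob_1 (a point): Centre of the ball end of gouge_1's handle. A pinch here lets it pivot only about the fingers' closing line, so wiggle across that line, or push with a finger. At 3 N a sound one gives about 3 mm each way (socket rattle, all have it); a loose one rocks some 5.5 mm more each way, any direction, under 1 N, to a hard stop. Let go, it rights itself: it looks like the others.
- gouge_2: Palm gouge (carving tool), one of four alike, 0.11 to 0.18 kg, blade down in any of the sockets. Origin: underside of its steel shoulder (18 mm across), which rests on the block's top when fully home; z up along the handle. Below it a shank 11 x 7 mm, 58 mm long; above it a 20 mm brass ferrule and a wooden handle with a ball end 31 mm across, its centre at 71 mm, its top at 87 mm.
- tip_2 (a point): Blade tip of gouge_2, 58 mm below its origin.
- knob_2 (a point): Centre of the ball end of gouge_2's handle. A pinch here lets it pivot only about the fingers' closing line, so wiggle across that line, or push with a finger. At 3 N a sound one gives about 3 mm each way (socket rattle, all have it); a loose one rocks some 5.5 mm more each way, any direction, under 1 N, to a hard stop. Let go, it rights itself: it looks like the others.
- gouge_3: Palm gouge (carving tool), one of four alike, 0.11 to 0.18 kg, blade down in any of the sockets. Origin: underside of its steel shoulder (18 mm across), which rests on the block's top when fully home; z up along the handle. Below it a shank 11 x 7 mm, 58 mm long; above it a 20 mm brass ferrule and a wooden handle with a ball end 31 mm across, its centre at 71 mm, its top at 87 mm.
- tip_3 (a point): Blade tip of gouge_3, 58 mm below its origin.
- knob_3 (a point): Centre of the ball end of gouge_3's handle. A pinch here lets it pivot only about the fingers' closing line, so wiggle across that line, or push with a finger. At 3 N a sound one gives about 3 mm each way (socket rattle, all have it); a loose one rocks some 5.5 mm more each way, any direction, under 1 N, to a hard stop. Let go, it rights itself: it looks like the others.
- gouge_4: Palm gouge (carving tool), one of four alike, 0.11 to 0.18 kg, blade down in any of the sockets. Origin: underside of its steel shoulder (18 mm across), which rests on the block's top when fully home; z up along the handle. Below it a shank 11 x 7 mm, 58 mm long; above it a 20 mm brass ferrule and a wooden handle with a ball end 31 mm across, its centre at 71 mm, its top at 87 mm.
- tip_4 (a point): Blade tip of gouge_4, 58 mm below its origin.
- knob_4 (a point): Centre of the ball end of gouge_4's handle. A pinch here lets it pivot only about the fingers' closing line, so wiggle across that line, or push with a finger. At 3 N a sound one gives about 3 mm each way (socket rattle, all have it); a loose one rocks some 5.5 mm more each way, any direction, under 1 N, to a hard stop. Let go, it rights itself: it looks like the others.
- pot: Repair pot: terracotta flower pot standing loose on the counter, 93 mm across the rim, 108 mm high, 0.6 kg. Origin: centre of the underside, z up. Open at the top: mouth 84 mm across, narrowing to 58 mm at the inner floor, 10 mm above the origin. A gouge let go in it leans on the rim, and a loose handle then lolls on its tang.
- tube_a: Paint tube lying down, 122 mm long, 25 mm high, to be left alone. Origin: centre of the underside.
- tube_b: Paint tube lying down, 122 mm long, 25 mm high, to be left alone. Origin: centre of the underside.
- jar_a: Round paint jar with white lid, 68 mm across, 61 mm high, to be left alone. Origin: centre of the underside.
- eraser: Eraser in a card sleeve, 23 x 56 x 13 mm, to be left alone. Origin: centre of the underside.
- pail: Small cream plastic pail, 60 x 75 x 62 mm, to be left alone. Origin: centre of the underside.
Mind the look-alikes: they are no part of the job. What is shaped like the gouge_4 but purple is not meant.

How it is judged:
By the outcome, as a careful person would: the job done as asked, in the order asked, and still so for the second after the job is handed in, with the robot touching nothing.
It also fails if it takes over 72 s, if anything falls off the work surface, if the arm or the gripper's body presses on something with over 40 N, if the wrist force passes 120 N, or if a joint passes its speed limit or range.

## Working session

There is one attempt and no reset: what is moved stays moved. The work goes in short steps, each a Python script; the robot and the scene stay as the last script left them, time stands still between calls to the robot, and variables do not carry over. Pictures are saved under pics/ and viewed, at most 10 in all, crops included, and the job is handed in when it is done.

```bash
mkdir -p pics && ls
python3 - <<'E'
from station import robot, fingers, vision, workorder, recognise
import cv2,numpy as np
t=vision.grab_frame("top"); s=vision.grab_frame("side")
cv2.imwrite("pics/a.png",cv2.cvtColor(np.vstack([t]),cv2.COLOR_RGB2BGR))
cv2.imwrite("pics/b.png",cv2.cvtColor(s,cv2.COLOR_RGB2BGR))
for n in("top","side"):
  c=vision.calibration(n);print(n,{k:np.round(v,4).tolist() for k,v in c.items()})
  for l in("block","pot","gouge_1","knob_1"):
    print(l,[(round(d["p"],2),np.round(d["rect"]).tolist()) for d in recognise(l,n)])
print(vision.calibration("wrist"),robot.current_tool_pos(),robot.current_eef_rot(),robot.current_time_s())
E
```

```text
pics
top {'mtx': [[372.4375, 0.0, 252.126], [0.0, 372.4375, 188.3278], [0.0, 0.0, 1.0]], 'extrinsics': [[0.0183, -0.9992, 0.0355, 0.1758], [0.9872, 0.0237, 0.1576, -0.4494], [-0.1583, 0.0322, 0.9869, -0.9014], [0.0, 0.0, 0.0, 1.0]]}
block [(0.62, [247.0, 138.0, 71.0, 56.0])]
pot [(0.69, [245.0, 184.0, 42.0, 41.0]), (0.68, [255.0, 114.0, 15.0, 18.0]), (0.18, [229.0, 123.0, 7.0, 19.0])]
gouge_1 [(0.76, [264.0, 136.0, 16.0, 18.0]), (0.72, [231.0, 123.0, 16.0, 23.0]), (0.69, [241.0, 143.0, 17.0, 14.0]), (0.67, [252.0, 113.0, 17.0, 20.0]), (0.44, [203.0, 252.0, 16.0, 14.0])]
knob_1 [(0.73, [239.0, 145.0, 14.0, 19.0]), (0.64, [266.0, 137.0, 11.0, 20.0]), (0.61, [203.0, 251.0, 16.0, 12.0]), (0.5, [230.0, 123.0, 8.0, 18.0]), (0.46, [255.0, 116.0, 9.0, 20.0]), (0.21, [255.0, 116.0, 15.0, 20.0])]
side {'mtx': [[360.5343, 0.0, 254.0458], [0.0, 360.5343, 192.947], [0.0, 0.0, 1.0]], 'extrinsics': [[-0.4721, 0.8812, -0.0244, 0.0154], [-0.44, -0.2115, 0.8727, 0.1353], [0.7639, 0.4228, 0.4876, -1.3094], [0.0, 0.0, 0.0, 1.0]]}
block [(0.81, [220.0, 256.0, 79.0, 67.0]), (0.69, [206.0, 209.0, 15.0, 33.
[... 327 characters left out ...]
 226.0, 7.0, 41.0]), (0.56, [309.0, 179.0, 13.0, 32.0]), (0.55, [205.0, 210.0, 12.0, 35.0])]
{'mtx': array([[307.25221374,   0.        , 259.20499349],
       [  0.        , 307.25221374, 189.00942663],
       [  0.        ,   0.        ,   1.        ]]), 'T_tool_cam': array([[ 4.75312969e-04,  9.51421787e-01,  3.07890171e-01,
         7.88942605e-02],
       [ 9.99999365e-01, -1.37580895e-04, -1.11863008e-03,
         7.68400061e-04],
       [-1.02192922e-03,  3.07890507e-01, -9.51421248e-01,
        -1.25861420e-01],
       [ 0.00000000e+00,  0.00000000e+00,  0.00000000e+00,
         1.00000000e+00]])} [0.1544829  0.52784453 0.24828297] [-1.79997313e+02  1.05117474e-03  1.63687712e+02] 0.5
```

View pictures.

View pics/a.png

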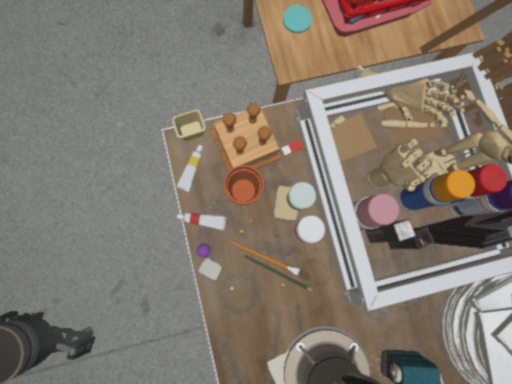

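View pics/b.png

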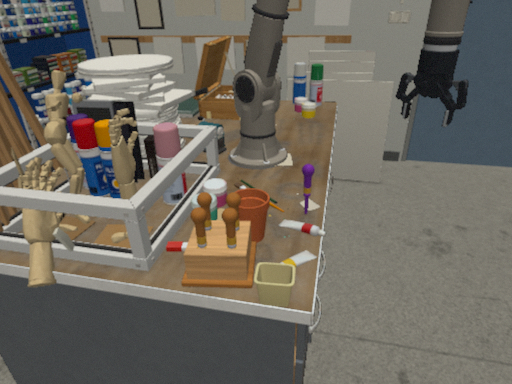

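The top view shows four brown knobs on the block, at about (229,120), (253,110), (264,133) and (239,145). The pot is at (244,184). The knob at (204,251) is purple and stands by itself outside the block (side view (308,175)), so it's the look-alike and I'll leave it alone.

```bash
cat > h.py <<'E'
from station import robot, fingers, vision, workorder, recognise
import cv2,numpy as np
from scipy.spatial.transform import Rotation as R
def cam(n,tp=None,rot=None):
    c=vision.calibration(n)
    if n!="wrist": E=np.array(c["extrinsics"]); T=np.linalg.inv(E)
    else:
        M=np.eye(4); M[:3,:3]=R.from_euler("xyz",rot,degrees=True).as_matrix(); M[:3,3]=tp
        T=M@np.array(c["T_tool_cam"])
    return np.array(c["mtx"]),T,np.linalg.inv(T)
def ray(C,u,v):
    K,T,_=C; d=np.array([(u-K[0,2])/K[0,0],-(v-K[1,2])/K[1,1],-1.]); return T[:3,3],T[:3,:3]@d
def atz(C,u,v,z):
    o,d=ray(C,u,v); return o+d*(z-o[2])/d[2]
def proj(C,p):
    K,_,E=C; q=E[:3,:3]@np.asarray(p)+E[:3,3]; return np.array([K[0,0]*q[0]/-q[2]+K[0,2],K[1,1]*-q[1]/-q[2]+K[1,2]])
def tri(C1,a,C2,b):
    A=[];B=[]
    for C,p in((C1,a),(C2,b)):
        o,d=ray(C,*p); d/=np.linalg.norm(d); P=np.eye(3)-np.outer(d,d); A.append(P);B.append(P@o)
    return np.linalg.lstsq(np.vstack(A),np.hstack(B),rcond=None)[0]
E
python3 - <<'E'
from h import *
T=cam("top");S=cam("side")
for k in((229,120),(253,110),(264,133),(239,145)):
    p=atz(T,*k,0.149);print(k,p.round(3),"side",proj(S,p).round())
p=atz(T,244,180,0.108);print("pot",p.round(3),proj(S,p).round())
print("frame corner",tri(T,(307,93),S,(137,222)).round(3),tri(T,(366,305),S,(215,127)).round(3))
c=np.mean([atz(T,*k,0.149) for k in((229,120),(253,110),(264,133),(239,145))],0)
for yaw in (0,45,90,135,180,-45,-90,-135):
    for dx in (0.05,0.1): print(yaw,dx,robot.inverse_kinematics([c[0]-dx,c[1],0.36],[180,0,yaw]))
E
```

```text
(229, 120) [0.581 0.244 0.149] side [229. 215.]
(253, 110) [0.607 0.19  0.149] side [198. 215.]
(264, 133) [0.553 0.165 0.149] side [203. 199.]
(239, 145) [0.524 0.22  0.149] side [234. 199.]
pot [0.453 0.207 0.108] [246. 199.]
frame corner [0.657 0.068 0.128] [ 0.185 -0.052  0.159]
0 0.05 [ -50.44793199   18.99604342   38.81571481   73.52488552  -11.77649236
   91.42947727 -103.48706486]
0 0.1 [ -54.44691984   12.13988111   36.22018256   80.79627706   -7.138675
   89.36362744 -108.76261929]
45 0.05 [-47.66124746  18.41719254  34.54573692  73.41745912 -10.32290773
  91.22480587 -59.73195051]
45 0.1 [-51.46210319  11.80961677  32.32567073  80.69513197  -6.28341835
  89.28941381 -64.60951805]
90 0.05 [-46.10435883  18.14420583  32.21050874  73.35622444  -9.55669688
  91.13080331 -15.38728852]
90 0.1 [-50.36975342  11.70626374  30.91588309  80.65737464  -5.98403886
  89.26675252 -19.90518422]
135 0.05 [-41.05931259  17.46415994  24.82732064  73.15247011  -7.24006793
  90.90441586  27.63852728]
135 0.1 [-45.02435353  11.31585912  24.1089443   80.46747263  -4.59763019
  89.18406036  23.7335851 ]
180 0.05 [-38.36263627  17.20978983  20.96644503  73.04063907  -6.07786505
  90.82319021  71.65415421]
180 0.1 [-41.62124663  11.15400967  19.83510268  80.34267326  -3.76397363
  89.15169919  67.92346917]
-45 0.05 [ -64.58359893   25.35825154   64.51768629   74.01699071  -22.80589638
   94.11081167 -139.11792352]
-45 0.1 [ -73.47121077   17.51114445   64.53699717   81.35399575  -15.7652235
   90.88646522 -145.25545245]
-90 0.05 [-30.76612425  16.82773346  10.27699541  72.71729237  -2.96075702
  90.7090799  159.04293005]
-90 0.1 [-34.85113245  11.00083262  11.41517286  80.08740898  -2.16466585
  89.1248363  156.39271909]
-135 0.05 [-34.65326903  16.96554953  15.72090766  72.88407968  -4.53508513
  90.74809185 115.35590419]
-135 0.1 [-38.40633102  11.0548577   15.82641585  80.22247015  -2.99796258
  89.13316384 112.1861353 ]
```

Run:
```python
from h import *
robot.move_to([0.53,0.205,0.35],[180,0,161])
tp=robot.current_tool_pos();ro=robot.current_eef_rot();w=vision.grab_frame("wrist")
np.savez("w.npz",tp=tp,ro=ro,w=w)
cv2.imwrite("pics/c.png",cv2.cvtColor(w,cv2.COLOR_RGB2BGR))
C=cam("wrist",tp,ro);print(tp,ro,robot.current_time_s(),robot.current_contact_force())
for l in("pot","gouge_1","knob_1","block"):
    print(l,[(round(d["p"],2),np.round(d["rect"]).tolist()) for d in recognise(l,"wrist")])
```

```text
[0.52917602 0.20684025 0.34958613] [ 1.79979758e+02 -7.85260801e-02  1.61177128e+02] 2.3833 [-0.44468735 -0.24370722 -0.31277482]
pot [(0.93, [239.0, 85.0, 75.0, 90.0])]
gouge_1 [(0.79, [308.0, 194.0, 27.0, 35.0]), (0.64, [269.0, 226.0, 29.0, 42.0]), (0.61, [231.0, 190.0, 30.0, 39.0]), (0.57, [270.0, 158.0, 28.0, 34.0])]
knob_1 [(0.73, [232.0, 194.0, 26.0, 31.0]), (0.73, [268.0, 226.0, 24.0, 40.0]), (0.73, [269.0, 226.0, 22.0, 38.0]), (0.68, [272.0, 161.0, 30.0, 29.0]), (0.67, [307.0, 198.0, 28.0, 39.0])]
block [(0.96, [269.0, 167.0, 131.0, 117.0]), (0.61, [137.0, 114.0, 62.0, 49.0])]
```

View pics/c.png

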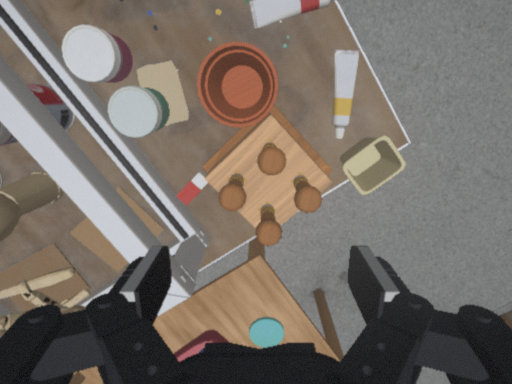

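The wrist view shows brown knobs at (272,161), (232,196), (308,198) and (269,232), all on the block. The pot rim is centred at about (238,84). No purple knob is in view.

Run:
```python
from h import *
from scipy.optimize import least_squares
d=np.load("w.npz");w=d["w"];C=cam("wrist",d["tp"],d["ro"]);T=cam("top");S=cam("side")
big=cv2.resize(w[140:256,205:335],None,fx=6,fy=6,interpolation=cv2.INTER_CUBIC)
g=cv2.medianBlur(cv2.cvtColor(big,cv2.COLOR_RGB2GRAY),7)
hc=cv2.HoughCircles(g,cv2.HOUGH_GRADIENT,1,120,param1=80,param2=18,minRadius=65,maxRadius=95)[0]
cv2.imwrite("hc.png",big);print((hc/6+[205,140,0]).round(1)[:8])
eye=[(272,161),(308,198),(269,232),(232,196)]
pts=[]
for e in eye:
    cs=hc[:,:2]/6+[205,140]; i=np.argmin(np.linalg.norm(cs-e,axis=1)); pts.append(cs[i] if np.linalg.norm(cs[i]-e)<6 else np.array(e))
for p in pts: print(p.round(1),atz(C,*p,0.149).round(4))
sq=np.array([(-30,-30),(-30,30),(30,30),(30,-30)])/1e3
def kn(q): 
    c,s=np.cos(q[2]),np.sin(q[2]); return [(q[0]+c*a-s*b,q[1]+s*a+c*b,0.149) for a,b in sq]
r=least_squares(lambda q:np.hstack([proj(C,k)-p for k,p in zip(kn(q),pts)]),[0.566,0.205,np.radians(26)])
print(r.x,np.degrees(r.x[2]),r.fun.round(1));print(np.round(kn(r.x),4).tolist())
print("pot",atz(C,238,84,0.108),"edge pts",[atz(C,u,v,0.108).round(3).tolist() for u,v in((197,85),(278,85),(238,43),(238,126))])
```

```text
Traceback (most recent call last):
TypeError: 'NoneType' object is not subscriptable
```

```bash
cat > fit.py <<'E'
from h import *
from scipy.optimize import least_squares
d=np.load("w.npz");w=d["w"];C=cam("wrist",d["tp"],d["ro"])
eye=[(272,161),(308,198),(269,232),(232,196)]
pts=[]
for e in eye:
    x0,y0=e[0]-22,e[1]-22
    g=cv2.GaussianBlur(cv2.resize(cv2.cvtColor(w,cv2.COLOR_RGB2GRAY)[y0:y0+45,x0:x0+45],None,fx=6,fy=6,interpolation=cv2.INTER_CUBIC),(0,0),3)
    hc=cv2.HoughCircles(g,cv2.HOUGH_GRADIENT,1,10,param1=25,param2=8,minRadius=66,maxRadius=95)
    if hc is None: print("none");pts.append(np.array(e,float));continue
    cs=hc[0]/6+[x0,y0,0];print(cs[:2].round(1).tolist());c=cs[0,:2]
    pts.append(c if np.linalg.norm(c-e)<5 else np.array(e,float))
sq=np.array([(-30,-30),(-30,30),(30,30),(30,-30)])/1e3
def kn(q): 
    c,s=np.cos(q[2]),np.sin(q[2]); return [(q[0]+c*a-s*b,q[1]+s*a+c*b,0.149) for a,b in sq]
for P in (pts,np.array(eye,float)):
    r=least_squares(lambda q:np.hstack([proj(C,k)-p for k,p in zip(kn(q),P)]),[0.566,0.205,np.radians(26)])
    print(r.x.round(4),np.degrees(r.x[2]),r.fun.round(1));print(np.round(kn(r.x),4).tolist())
print("pot",atz(C,238,84,0.108),"edge pts",[atz(C,u,v,0.108).round(3).tolist() for u,v in((197,85),(278,85),(238,43),(238,126))])
E
python3 fit.py
```

```text
[[271.6, 161.1, 14.4], [272.9, 162.1, 12.9]]
[[308.2, 199.6, 14.0], [309.2, 197.9, 15.6]]
[[268.9, 232.6, 13.4], [269.1, 234.2, 14.5]]
[[232.4, 197.1, 13.8], [234.9, 197.6, 11.6]]
[ 0.5689  0.2078 -1.1428] -65.47630130570498 [ 0.3  0.3 -0.4 -0.3 -0.1 -0.2  0.2  0.1]
[[0.5292, 0.2226, 0.149], [0.5838, 0.2475, 0.149], [0.6087, 0.1929, 0.149], [0.5541, 0.168, 0.149]]
[ 0.568   0.2081 -1.1422] -65.44434124152289 [-0.2 -0.5 -0.2  0.4 -0.2 -0.4  0.6  0.4]
[[0.5282, 0.2229, 0.149], [0.5828, 0.2478, 0.149], [0.6078, 0.1932, 0.149], [0.5532, 0.1683, 0.149]]
pot [0.44111419 0.21280261 0.108     ] edge pts [[0.427, 0.168, 0.108], [0.457, 0.255, 0.108], [0.401, 0.227, 0.108], [0.485, 0.197, 0.108]]
```

```bash
cat >> h.py <<'E'
KN=[(0.5287,0.2227),(0.5833,0.2476),(0.6083,0.1930),(0.5537,0.1681)]
YAW=159.5; O=[180,0,YAW]; WX=np.array([np.cos(np.radians(YAW)),np.sin(np.radians(YAW)),0]); CY=np.array([-WX[1],WX[0],0])
F=lambda:np.array(robot.current_contact_force()); P=lambda:np.array(robot.current_tool_pos())
def inframe(f): return np.round([f@WX,f@CY,f[2]],2)
def pinch(i,z=0.144):
    k=KN[i]; robot.move_to([k[0],k[1],0.205],O)
    if robot.line_to([k[0],k[1],z],velocity=0.12,f_stop=5): print("HIT",P(),F()); return False
    f0=F(); fingers.gripper_to(0.0,20); robot.pause(0.1)
    print(i,"pinched gap",round(robot.current_finger_gap(),3),"df",inframe(F()-f0),"p",P().round(4)); return True
def wiggle(amp=0.007,fs=2.5):
    c=P(); f0=F(); out=[]
    for s in(1,-1):
        st=robot.line_to(c+s*amp*WX,velocity=0.02,f_stop=fs); robot.pause(0.05)
        out.append((st,round(1e3*(P()-c)@WX,2),inframe(F()-f0).tolist())); robot.line_to(c,velocity=0.04)
    print("  wiggle",out,"t",robot.current_time_s()); return out
def release(i,op=0.65):
    fingers.gripper_to(op); p=P(); p[2]=0.205; robot.line_to(p,velocity=0.2)
E
python3 - <<'E'
from h import *
fingers.gripper_to(0.65)
if pinch(0): wiggle()
cv2.imwrite("pics/d.png",cv2.cvtColor(vision.grab_frame("wrist"),cv2.COLOR_RGB2BGR))
E
```

```text
0 pinched gap 0.345 df [0.06 0.01 5.5 ] p [0.5297 0.2228 0.1454]
  wiggle [(True, np.float64(0.74), [0.2, -0.29, -2.8]), (True, np.float64(-2.16), [0.94, -0.48, -1.8])] t 5.8167
```

View pics/d.png

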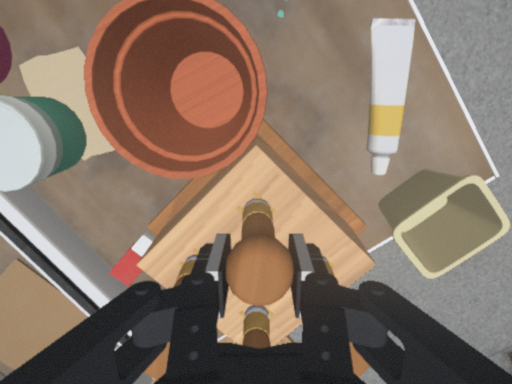

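The pinch is centred on the nearest knob, and the pot rim stays clear of it at about (175,85). The stops came from vertical force relaxing, not from the sideways push. I'll step instead and watch only the horizontal force.

```bash
cat >> h.py <<'E'
def wig2(f0,step=0.0015,n=5,fmax=3.0):
    c=P(); base=F(); res=[]
    for s in(1,-1):
        tr=[]
        for j in range(1,n+1):
            robot.line_to(c+s*j*step*WX,velocity=0.03); f=inframe(F()-f0)
            tr.append((round(float(1e3*(P()-c)@WX),1),float(f[0]),float(f[2])))
            if abs(f[0])>fmax: break
        res.append(tr); robot.line_to(c,velocity=0.05)
    print("  base",inframe(base-f0)); [print("   ",r) for r in res]; print("  t",robot.current_time_s())
E
python3 - <<'E'
from h import *
f0=F()*0; print(inframe(F()))
wig2(f0)
E
```

```text
[-1.25  0.04  2.29]
  base [-1.25  0.04  2.29]
    [(1.3, -1.34, 2.5), (2.6, -2.43, 1.83), (3.2, -6.22, 0.31)]
    [(-0.4, 1.46, 5.18), (-1.6, 2.37, 5.96), (-2.2, 2.75, 7.13), (-2.4, 4.43, 7.24)]
  t 8.1333
```

Run:
```python
from h import *
release(0)
for i in (1,):
    if pinch(i,0.147): wig2(np.zeros(3),0.001,7,2.5)
```

```text
1 pinched gap 0.349 df [ 0.21 -0.59  4.21] p [0.5842 0.2478 0.1484]
  base [0.6  0.5  5.02]
    [(1.0, 0.5, 3.38), (1.9, -0.88, 3.09), (2.9, -0.5, 2.6), (4.0, -0.61, 1.92), (5.0, -1.38, 1.89), (6.0, -1.56, 0.62), (7.1, -0.91, 0.27)]
    [(-0.8, -0.37, 3.39), (-1.9, 0.11, 2.46), (-2.9, 0.69, 3.31), (-3.9, 1.24, 1.66), (-4.9, 1.41, 1.75), (-5.7, 1.72, 1.63), (-6.9, 1.25, 0.81)]
  t 14.4667
```

```bash
cat >> h.py <<'E'
POT=np.array([0.442,0.212,0])
def up(i,dz=0.165):
    fingers.gripper_to(0.0,45); p=P(); h=p.copy(); h[2]+=0.012
    robot.line_to(h,velocity=0.05); h[2]=p[2]+dz; robot.line_to(h,velocity=0.2)
    print("lifted gap",robot.current_finger_gap(),P().round(3),inframe(F()),robot.current_time_s())
def into(s,off=0.010,side=None,z=0.143,maxout=0.030):
    d=s*(WX if side is None else side); q=POT+off*d
    robot.line_to([q[0],q[1],0.305],velocity=0.2); robot.pause(0.2)
    hit=robot.line_to([q[0],q[1],z],velocity=0.12,f_stop=4); print("down hit",hit,P().round(4),inframe(F()),robot.current_time_s())
    if hit and P()[2]>z+0.012: return False
    f0=F(); c=P()
    for j in range(1,int(maxout/0.002)):
        robot.line_to(c+j*0.002*d,velocity=0.06); f=(F()-f0)@d
        if f<-1.5: break
    print("out",round(j*2),"mm",round(float(f),2),P().round(4)); return True
E
python3 - <<'E'
from h import *
up(1); print(into(1))
cv2.imwrite("pics/e.png",cv2.cvtColor(vision.grab_frame("wrist"),cv2.COLOR_RGB2BGR)); print(robot.current_finger_gap(),robot.current_time_s())
E
```

```text
lifted gap 0.33712037474678314 [0.584 0.247 0.312] [-0.84  0.09 -1.71] 15.9917
down hit False [0.4332 0.2158 0.1437] [-0.43  1.13 -0.53] 18.6167
out 20 mm -1.99 [0.415  0.2227 0.144 ]
True
0.3366293614967478 21.1667
```

View pics/e.png

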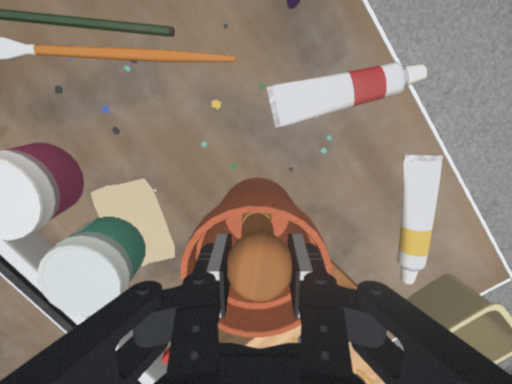

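The gouge is inside the pot, leaning on the near wall, with its knob at (260,268). I'll release it and test the next two.

Run:
```python
from h import *
fingers.gripper_to(0.65); p=P(); p[2]=0.215; robot.line_to(p,velocity=0.2)
if pinch(2,0.147): wig2(np.zeros(3),0.001,7,2.5)
```

```text
2 pinched gap 0.342 df [0.19 1.12 5.09] p [0.6093 0.1931 0.1484]
  base [0.33 0.17 5.55]
    [(0.9, -0.28, 3.2), (1.9, -0.49, 3.05), (2.9, -0.15, 3.15), (4.0, -1.0, 2.63), (5.0, -0.93, 2.13), (6.1, -1.56, 1.92), (7.1, -0.98, 1.76)]
    [(-0.8, 1.18, 2.66), (-1.9, 1.3, 3.37), (-2.9, 0.65, 2.44), (-3.9, 0.08, 2.27), (-4.9, 0.96, 2.51), (-5.7, 1.43, 1.28), (-6.8, 1.12, 0.57)]
  t 28.025
```

Run:
```python
from h import *
up(2); q=POT-0.014*WX; robot.line_to([q[0],q[1],0.305],velocity=0.2)
cv2.imwrite("pics/f.png",cv2.cvtColor(vision.grab_frame("wrist"),cv2.COLOR_RGB2BGR)); print(robot.current_finger_gap(),robot.current_time_s())
```

```text
lifted gap 0.3337406269340009 [0.609 0.193 0.312] [ 0.75 -0.03 -2.37] 29.55
0.33251777309218605 30.525
```

View pics/f.png

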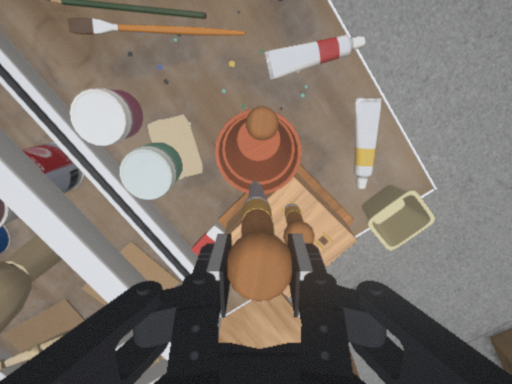

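Gouge 1 leans on the near rim, with its knob at (263,122). The second gouge hangs with its tip near (256,185), and the far half of the pot is free. I'll lower it there.

Run:
```python
from h import *
C=cam("wrist",P(),robot.current_eef_rot()); print("pot",atz(C,258,150,0.108))
if into(-1,0.014):
    fingers.gripper_to(0.65); p=P(); p[2]=0.215; robot.line_to(p,velocity=0.2)
    if pinch(3,0.147): wig2(np.zeros(3),0.001,7,2.5)
print(robot.current_time_s())
```

```text
pot [0.43956421 0.21249757 0.108     ]
down hit False [0.4557 0.2074 0.1438] [ 1.03 -0.27 -0.76] 32.475
out 24 mm -2.45 [0.4779 0.1992 0.1438]
3 pinched gap 0.343 df [-0.3   0.76  5.76] p [0.5546 0.1681 0.1483]
  base [-0.48  0.32  5.7 ]
    [(0.9, 0.11, 2.5), (1.7, -1.27, 2.53), (2.5, -2.31, 2.09), (3.0, -5.03, 0.82)]
    [(-0.1, 1.57, 4.73), (-1.1, 1.31, 5.16), (-1.8, 2.68, 4.88)]
  t 40.1167
40.1167
```

Knob 3 stiffens at about 3 mm each way, like knob 0, so both are sound. I'll release it, back off and check the result.

Run:
```python
from h import *
release(3)
robot.move_to([0.49,0.21,0.36],O); robot.pause(0.3)
tp,ro=P(),robot.current_eef_rot();w=vision.grab_frame("wrist"); C=cam("wrist",tp,ro)
cv2.imwrite("pics/g.png",cv2.cvtColor(w,cv2.COLOR_RGB2BGR))
s=vision.grab_frame("side")
cv2.imwrite("pics/h.png",cv2.resize(cv2.cvtColor(s,cv2.COLOR_RGB2BGR)[160:310,150:350],None,fx=4,fy=4,interpolation=cv2.INTER_CUBIC))
for i in(0,3): print(proj(C,[*KN[i],0.149]).round(),(proj(cam("side"),[*KN[i],0.149])-[150,160])*4)
print(robot.current_time_s())
```

```text
[281. 191.] [334.9764821  159.81938149]
[245. 225.] [219.06459003 158.6025122 ]
42.0417
```

View pics/g.png

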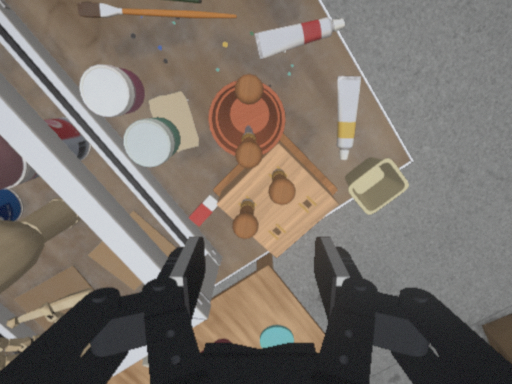

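View pics/h.png

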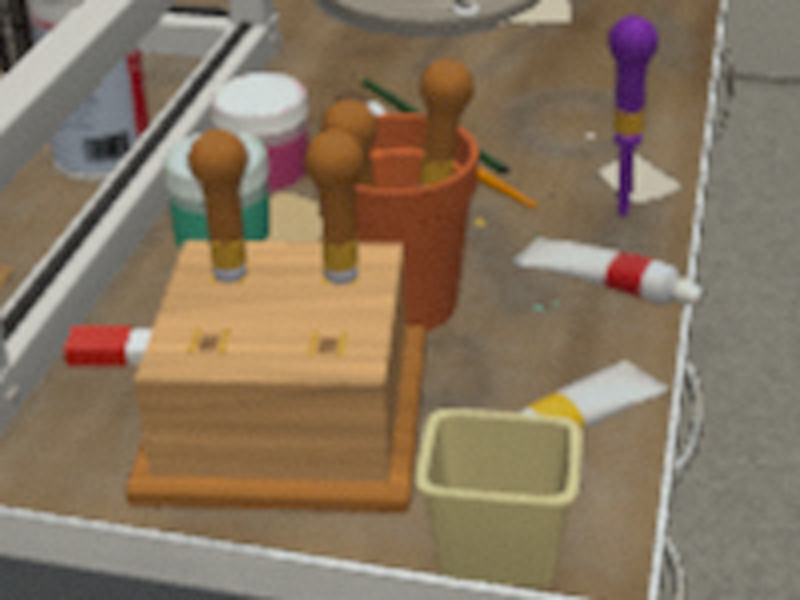

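The block hasn't moved. The sound gouges are seated at (335,160) and (219,159) in the side crop, with their shoulders on the top face. Both loose gouges lean in the pot, the purple one is untouched, and the gripper is clear.

Run:
```python
from h import *
print(workorder.close_job(),robot.current_time_s())
```

```text
the job is handed in; nothing more can be done
the job is handed in; nothing more can be done
```

I found two loose-handled gouges by feel and stood both blade down in the repair pot; the two sound ones are still fully home in the block, nothing else was touched, and the job is handed in after about 42 s.

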